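# Roll the grinding jar up the loading ramp onto the roller unit

## Task

Push the steel jar slowly up the ramp with your fingertips until it drops into its seat between the two rollers at the stop, and leave it lying there. Keep it rolling or sliding on the ramp, never lift it, and never let it run back down the slope. Leave the sample pot, the dropper bottle and the small cup where they stand.

Things in the scene. Friction and masses are not known exactly. Their poses are not given: they have to be found in the camera images.
- ramp: Fixed bottle-roller unit with loading ramp, 335 x 150 mm, grey base, aluminium deck. Origin on the bench under its middle; x points uphill to the stop (yaw +90 deg: to the robot's left), y across, z up. Along x: level landing -180 to -100 mm, deck 14 mm above the bench, open end; 8 degree slope -100 to +78 mm, rising to 39 mm; two rollers; stop plate.
- slope (a point): Middle of the foot line of the slope, on the deck (ramp x = -100 mm, 14 mm above the bench). x runs uphill in the slope's surface, y across, z square to it. A jar on the slope has its middle 28 mm above this surface. Low side guides along landing and slope have inner faces 118 mm apart and stand 10 mm above the deck.
- seat (a point): The middle of a seated jar: ramp x = 96 mm, 62 mm above the bench. Two black fixed rollers, 20 mm thick, lie across at ramp x = 78 and 114 mm, tops at 39 mm; the jar sinks 4.5 mm between them. Bearing blocks at their ends: inner faces 122 mm apart, tops at 43 mm.
- stop (a point): Middle of the rubber face of the upright stop plate, ramp x = 126 mm, 64 mm above the bench; 2 mm beyond a seated jar. The plate is 110 mm wide and its top is 90 mm above the bench.
- jar: Loose closed jar of smooth polished steel (friction about 0.35), a plain cylinder 56 mm in diameter and 110 mm long, 0.35 to 0.7 kg, lying on the landing across the ramp. Origin at its middle (on its axis); its y axis is the cylinder's axis, so its x and z axes turn as it rolls. It starts at ramp x = -145 to -125 mm, its middle 42 mm above the bench. It rolls freely.
- pot: Bystander: screw-cap sample pot, 46 mm wide, 66 mm high, standing on the bench on the robot's side of the ramp. Origin at the centre of its underside.
- oil_bottle: Bystander: brown dropper bottle, 38 mm wide, 124 mm high, standing beyond the upper end of the ramp. Origin at the centre of its underside.
- cup: Bystander: lidded cup, 48 mm wide, 60 mm high, standing on the far side of the ramp near its lower half. Origin at the centre of its underside.
Not all that is in view belongs to the job. Leave any purple look-alike of the jar alone.

How it is judged:
On the way:
1. the jar is on the slope, being pushed by the fingers (x of jar in the frame of slope between 0.03 and 0.165 m and contact force between the fingers and jar above 0.1 N), for 0.2 s.
At the end, for the whole second after the job is handed in: The jar lies still in its seat between the two rollers, within 6 mm along the ramp, 10 mm across and 5 mm in height of the seated place and square to the ramp within 0.08 rad; the three bystanders are within 30 mm of where they stood (x of jar in the frame of ramp between 0.09 and 0.102 m and y of jar in the frame of ramp between -0.01 and 0.01 m and z of jar in the frame of ramp between 0.057 and 0.066 m and angle between the y axis of jar and the y axis of ramp, either way round below 0.08 rad and linear speed of jar below 0.02 m/s and distance of each of pot, cup, oil_bottle from where it was at the start of the episode below 0.03 m); the robot touches nothing.
It fails at once if the jar is lifted more than about 12 mm off the ramp ((x of jar in the frame of slope between 0.005 and 0.165 m and z of jar in the frame of slope above 0.04 m) or (x of jar in the frame of ramp below -0.1 m and z of jar in the frame of ramp above 0.056 m) or z of jar in the frame of ramp above 0.082 m).
It fails at once if the jar runs back or runs free on the slope (moves faster than 0.12 m/s with no finger on it), or is shoved along it faster than 0.25 m/s (x of jar in the frame of slope between 0.005 and 0.165 m and (linear speed of jar above 0.25 m/s or (linear speed of jar above 0.12 m/s and contact force between each of the arm, the fingers and jar below 0.01 N))).
It fails at once if a bystander (pot, dropper bottle, cup) is pushed more than 30 mm or tipped (distance of any of pot, oil_bottle, cup from where it was at the start of the episode above 0.03 m or angle between any of pot, oil_bottle, cup's own z axis and vertical above 0.4 rad).
It also fails if it takes over 48 s, if anything falls off the work surface, if the arm or the gripper's body presses on something with over 40 N, if the wrist force passes 120 N, or if a joint passes its speed limit or range.

## Robot

A 6-joint arm with a two-finger parallel gripper is mounted at the origin on a cart in front of the work surface, level with it; the furniture and walls round the work are solid. World frame = base frame: x ahead of the robot, y to its left, z up, the work surface at z = 0. Lengths are in m, angles in rad, forces in N, time in s.
With the tool pointing down it reaches from about 0.425 to 0.95 m from the base axis. Payload 3.5 kg.
Tool frame: the origin (TCP) lies at the very end of the fingers, on their centre line; the grasp point (between the pads) lies 19 mm behind it; z points along the fingers, y is the direction in which the jaws open and shut (so a half turn about z gives the same grasp; the last joint's range is limited). The gripper opens to 85 mm and grips with 20 to 120 N. Pads are 22 mm wide; open, the fingers measure 114 mm over their backs; the gripper's body (76 mm by 85 mm) begins 54 mm behind the grasp point. The pads swing forward as they close: fully open they stand 13 mm farther back than shut.
Start: joints at [1.187, 0.286, 1.577, -0, 1.279, -0.15], TCP at [0.156, 0.657, 0.196] pointing down, gripper open.
Joint ranges: [-2.77, 2.77], [-0.9, 2.22], [0.21, 2.48], [-1.53, 4.67], [0.24, 2.81], [-2.84, 2.84]. Speed limits (rad/s): [2.79, 2.79, 3.14, 3.14, 3.14, 3.14].

## Interface

Orientations are given as a unit quaternion [x, y, z, w].
In Python, from plant import ctrl, imaging gives the robot as it stands.
- The arm moves only by the shell command python3 -m creep 'ROWS' [OPENING] [FORCE]. ROWS is JSON, one flat list of numbers, 4 for each row, row after row: the shift along the tool's x, y, z in units of 25 mm (1.0 is 25 mm), then the turn about the tool's z in units of 5 degrees (1.0 is 5 degrees). A call has 1 to 20 rows; each row is the pose to reach, as a shift and turn from the pose commanded when the call began, along the tool's axes at that moment; what a row does not reach only later rows make up. A row lasts 1/12 s, in which the tool goes at most 41.7 mm and 7.16 degrees, less where a joint would pass 70% of its speed; a pose out of reach is approached as far as the arm can. A call with a gripper value outside its range is refused whole. OPENING is the closure in counts, from 0 (fully open) to 255 (shut), set as the call begins (- or left out, the last holds). The fingers move at their own pace and stop on an object; FORCE is the grip in N (left out, the last holds). Time passes only in rows, so rows that repeat a pose let the fingers close. It gives the time, the measured TCP pose, the force and the opening at its end, in the units of the state.
- ctrl.get_state(): the state, without advancing time (a new reading comes with each control period).
- imaging.read_camera(name): name is "side" or "top"; returns the picture (420x560x3 uint8, red, green, blue); there is no depth.
- imaging.camera_info(name): a dict with "intrinsics" (3x3 intrinsics, pixels), "origin" and "attitude" of the camera in the world. Camera axes: x right, y down, z forward; pixel columns grow to the right and rows downward; lengths in m; the calibration is good to about 2 mm. A picture is of the moment at which its call begins. camera_info takes no time and is no camera call.
- ctrl.sign_off(): hands the job in, once; it reports no verdict.
Trained networks look in the newest picture that a camera, given by its name, has taken for a name from the list of things; names that differ only in an ending like _2 or _b are one class to them, and where a whole thing is asked for, a point or a joint stands for the part that bears it (a point fixed in the world has none). Each returns a list of dicts, best first, with "p" (0 to 1); they miss things now and then, are a little off and sometimes report something else, mostly with a low value. They report only what shows in the picture. A call takes as long as a camera call. They do not tell look-alikes from the thing itself.
- imaging.silhouettes(camera, name): "mask" (420x560 bool, what is visible of it) and "uv" ([column, row] in pixels, amid what is visible of it).
The state is a dict: "time": time; "qpos": joint angles; "dq": joint speeds; "joint_efforts": joint torques, N m; "eef_pos": TCP position; "tcp_rot": TCP orientation; "contact_force": force on the tool from outside, world axes, zero at the start; "wrist_torque": the same for the moment, N m; "opening": opening from 0.0 (shut) to 1.0 (fully open).
Only numpy, scipy, OpenCV 4.12 (cv2) and the standard library are available. Lean on these libraries where they do the work, as an engineer would, in place of code of your own. Each camera call takes 0.05 s, during which the arm holds its last target.

## Working session

There is one attempt and no reset: what is moved stays moved. The work goes in short steps, Python scripts to look and compute and a shell command to move; the robot and the scene stay as the last step left them, time stands still between calls to the robot, and variables do not carry over. Pictures are saved under pics/ and viewed, and the job is handed in when it is done.

```bash
ls; mkdir -p pics
python3 - <<'E'
from plant import ctrl, imaging
import cv2, numpy as np
print(ctrl.get_state())
for n in ["side","top"]:
    im=imaging.read_camera(n); cv2.imwrite(f"pics/{n}0.png",im[:,:,::-1])
    print(n,imaging.camera_info(n))
    for t in ["jar","ramp","pot","oil_bottle","cup"]:
        r=imaging.silhouettes(n,t)
        print(t,[(round(d["p"],2),np.round(d["uv"]).tolist(),int(d["mask"].sum())) for d in r])
E
```

```text
pics
{'time': 0.0, 'qpos': array([ 1.18700787e+00,  2.87201034e-01,  1.57815254e+00, -3.26811495e-05,
        1.27861239e+00, -1.50007849e-01]), 'dq': array([ 0.00084514,  0.00100454, -0.00100851, -0.00095869, -0.00198922,
        0.00230077]), 'joint_efforts': array([-7.52223150e-04, -4.05984879e+01, -2.92622602e+01, -2.36580499e-04,
        5.91529024e-03,  2.25872888e-06]), 'eef_pos': array([0.15607536, 0.65595291, 0.19433695]), 'tcp_rot': array([ 1.16619527e-01,  9.93175955e-01, -1.14876311e-03, -2.97880013e-04]), 'contact_force': array([ 0.50045143, -0.33605149, -0.84041435]), 'wrist_torque': array([-0.03057847,  0.0648828 , -0.03156914]), 'opening': 1.0017561003676314}
side {'intrinsics': array([[407.62511873,   0.        , 278.63642337],
       [  0.        , 407.62511873, 206.1775994 ],
       [  0.        ,   0.        ,   1.        ]]), 'origin': array([0.5936712 , 0.85926546, 0.62624803]), 'attitude': array([ 0.01219409,  0.90657927, -0.42177202, -0.00858421])}
jar [(0.81, [276.0, 152.0], 877), (0.71, [280.0, 188.0], 1088), (0.19, [343.0, 219.0], 547)]
ramp [(0.8, [285.0, 247.0], 6996)]
pot [(0.81, [344.0, 218.0], 605)]
oil_bottle [(0.94, [306.0, 303.0], 942), (0.31, [339.0, 218.0], 595)]
cup [(0.88, [224.0, 206.0], 606)]
top {'intrinsics': array([[398.75598396,   0.        , 282.2145436 ],
       [  0.        , 398.75598396, 213.52434252],
       [  0.        ,   0.        ,   1.        ]]), 'origin': array([0.47065082, 0.18066966, 0.90317123]), 'attitude': array([-0.70049875,  0.71129998, -0.04081974,  0.04108027])}
jar [(0.94, [403.0, 211.0], 1330), (0.69, [323.0, 217.0], 1317)]
ramp [(0.74, [259.0, 222.0], 8398)]
pot [(0.71, [275.0, 272.0], 331)]
oil_bottle [(0.6, [169.0, 232.0], 397)]
cup [(0.63, [289.0, 158.0], 397)]
```

View pics/side0.png

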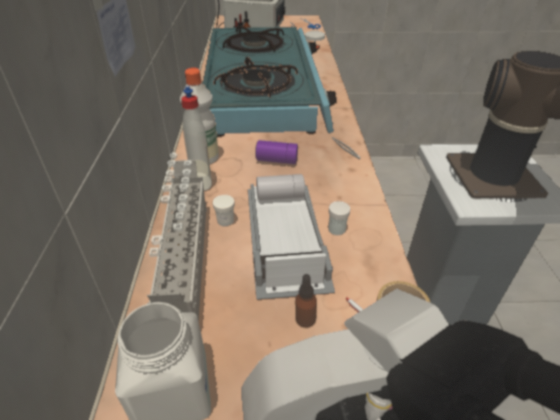

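View pics/top0.png

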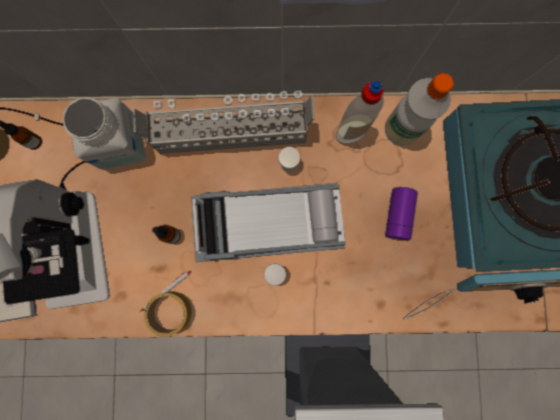

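Side: jar lying at (280,188) on the ramp's low end, purple look-alike at (276,152). Top: jar (323,217), rollers and stop near (210,225), pot (275,274), cup (289,158), dropper bottle (169,234). I'll measure the ramp and jar poses next.

```bash
cat > h.py <<'E'
import numpy as np, cv2
from plant import ctrl, imaging
from scipy.spatial.transform import Rotation as R
def cam(n):
    c=imaging.camera_info(n); return c["intrinsics"],np.array(c["origin"]),R.from_quat(c["attitude"]).as_matrix()
def back(n,uv,z):
    K,o,A=cam(n); d=A@np.linalg.inv(K)@np.array([uv[0],uv[1],1.]); return o+d*(z-o[2])/d[2]
def proj(n,P):
    K,o,A=cam(n); p=(np.atleast_2d(P)-o)@A; q=p@K.T; return q[:,:2]/q[:,2:]
E
python3 - <<'E'
from h import *
im=cv2.imread("pics/top0.png"); c=im[175:290,150:360]; cv2.imwrite("pics/topz.png",cv2.resize(c,None,fx=3.8,fy=3.8,interpolation=cv2.INTER_CUBIC))
im=cv2.imread("pics/side0.png"); c=im[160:340,190:370]; cv2.imwrite("pics/sidez.png",cv2.resize(c,None,fx=3.3,fy=3.3,interpolation=cv2.INTER_CUBIC))
for n in["top","side"]:
    for uv,z,l in ([([323,217],.056,'jar'),([275,273],.06,'pot'),([169,234],.06,'oil'),([289,158],.055,'cup')] if n=="top" else [([280,188],.055,'jar'),([340,218],.033,'pot'),([306,303],.06,'oil'),([224,208],.03,'cup')]):
        print(n,l,back(n,uv,z).round(3))
    m=imaging.silhouettes
    imaging.read_camera(n)
    r=m(n,"ramp")[0]["mask"].astype(np.uint8)
    print(cv2.minAreaRect(np.argwhere(r)[:,::-1].astype(np.float32)))
    for d in m(n,"jar"):
        print(d["p"],cv2.minAreaRect(np.argwhere(d["mask"])[:,::-1].astype(np.float32)))
E
```

```text
top jar [0.56  0.093 0.056]
top pot [0.444 0.197 0.06 ]
top oil [0.529 0.421 0.06 ]
top cup [0.691 0.164 0.055]
((267.131103515625, 220.9613800048828), (69.68195343017578, 151.69888305664062), 84.53616333007812)
0.9 ((322.3638000488281, 214.50137329101562), (53.427127838134766, 26.833894729614258), 83.0887680053711)
0.62 ((401.7956237792969, 212.467041015625), (26.496274948120117, 51.62315368652344), 9.162346839904785)
0.42 ((266.8507080078125, 220.78445434570312), (68.89557647705078, 150.43052673339844), 84.44004821777344)
side jar [0.566 0.116 0.055]
side pot [0.437 0.198 0.033]
side oil [0.532 0.441 0.06 ]
side cup [0.693 0.155 0.03 ]
((290.3648681640625, 238.81080627441406), (115.39134979248047, 78.82815551757812), 85.42607879638672)
0.67 ((275.72601318359375, 151.7712860107422), (42.860748291015625, 20.810300827026367), 3.4682295322418213)
0.61 ((279.64202880859375, 187.2723846435547), (24.202775955200195, 49.27885055541992), 86.42366790771484)
```

View pics/topz.png

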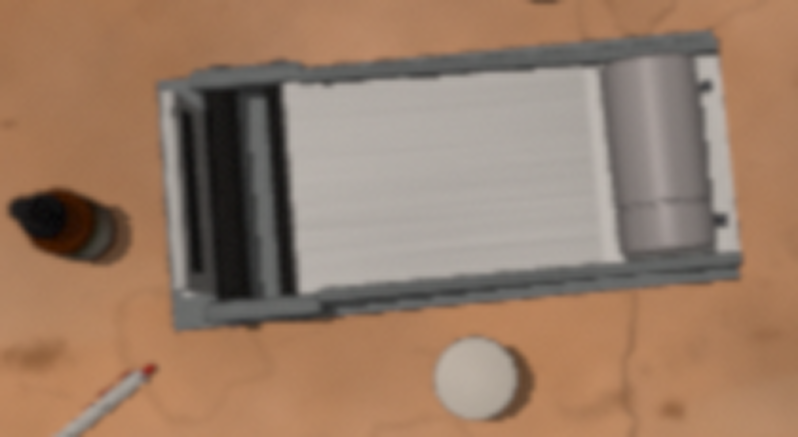

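View pics/sidez.png

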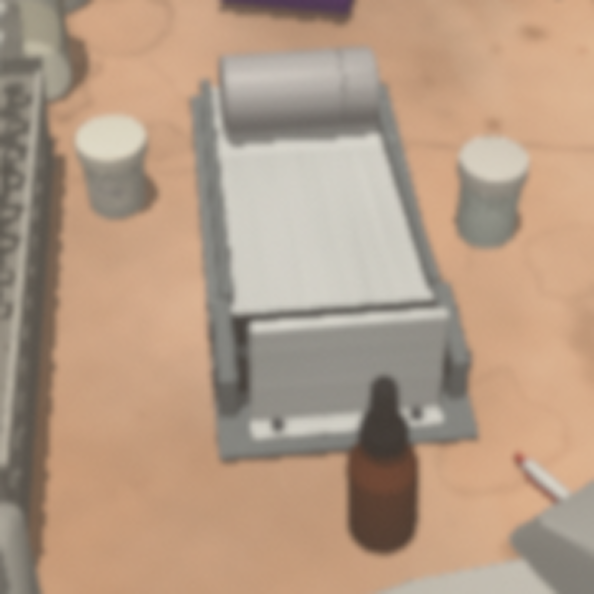

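```bash
cat > fit.py <<'E'
from h import *
from scipy.optimize import least_squares
T=lambda u,v:(u/3.8+150-.4,v/3.8+175-.4); S=lambda u,v:(u/3.3+190-.4,v/3.3+160-.4)
obs=[("top",T(160,84),(.155,-.075,.005)),("top",T(177,330),(.155,.075,.005)),
("top",T(740,279),(-.18,.075,.012)),("top",T(717,33),(-.18,-.075,.012)),
("side",S(221,459),(.155,-.075,.003)),("side",S(477,437),(.155,.075,.003)),
("side",S(248,320),(.131,-.055,.09)),("side",S(447,308),(.131,.055,.09))]
def W(p,P):
    c,s=np.cos(p[2]),np.sin(p[2]); return np.array([p[0]+c*P[0]-s*P[1],p[1]+s*P[0]+c*P[1],P[2]])
def f(p): return np.concatenate([proj(n,W(p,P))[0]-uv for n,uv,P in obs])
if __name__=="__main__":
    r=least_squares(f,[.57,.24,1.57],loss="soft_l1"); print(r.x); print(f(r.x).reshape(-1,2).round(1))
    p=r.x; np.save("ramp.npy",p)
    # predicted jar outlines
    for n in["top","side"]:
        im=cv2.imread(f"pics/{n}0.png")
        im=cv2.resize(im,None,fx=4,fy=4,interpolation=cv2.INTER_CUBIC)
        def L(a,b,col):
            q=proj(n,[W(p,a),W(p,b)]); q=((q+.5)*4).astype(int); cv2.line(im,tuple(map(int,q[0])),tuple(map(int,q[1])),col,1)
        for a,b in [((-.1,-.059,.014),(-.1,.059,.014)),((-.18,-.075,.01),(-.18,.075,.01)),((.155,-.075,.005),(.155,.075,.005)),((.126,-.055,.09),(.126,.055,.09)),((.078,-.061,.039),(.078,.061,.039)),((.114,-.061,.039),(.114,.061,.039)),((-.18,.059,.024),(-.1,.059,.024)),((-.18,-.059,.024),(-.1,-.059,.024)),((-.1,-.059,.024),(.07,-.059,.048)),((-.1,.059,.024),(.07,.059,.048))]: L(a,b,(0,0,255))
        for x in [-.135]:
            L((x,-.055,.07),(x,.055,.07),(255,0,0))
            for y in(-.055,.055):
                pts=[(x+.028*np.cos(t),y,.042+.028*np.sin(t)) for t in np.linspace(0,6.28,25)]
                for a,b in zip(pts,pts[1:]): L(a,b,(0,200,0))
        x0,y0=(180,170) if n=="top" else (235,165)
        cv2.imwrite(f"pics/fit_{n}.png",im[y0*4:y0*4+480 if n=="top" else y0*4+560,x0*4:x0*4+700 if n=="top" else x0*4+400])
E
python3 fit.py
```

```text
[0.55553095 0.22651453 1.64262805]
[[-0.2 -1. ]
 [-0.7  0.3]
 [ 0.7  0.6]
 [-0.2 -0.7]
 [-0.8 -0.1]
 [ 0.6  0.3]
 [-0.  -0.1]
 [ 0.5 -0.8]]
```

View pics/fit_top.png

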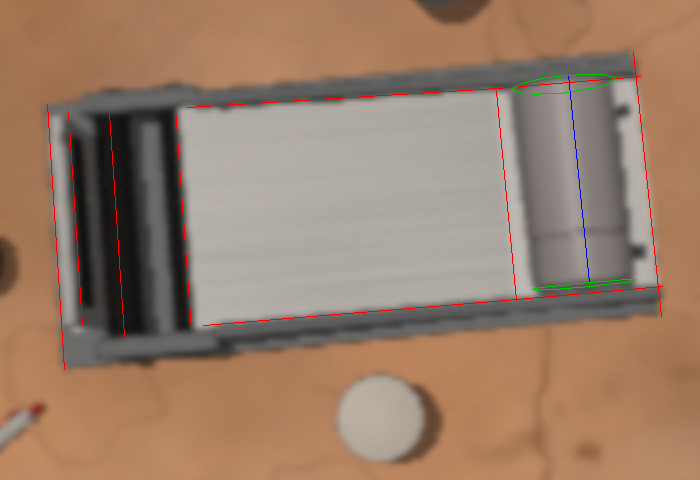

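View pics/fit_side.png

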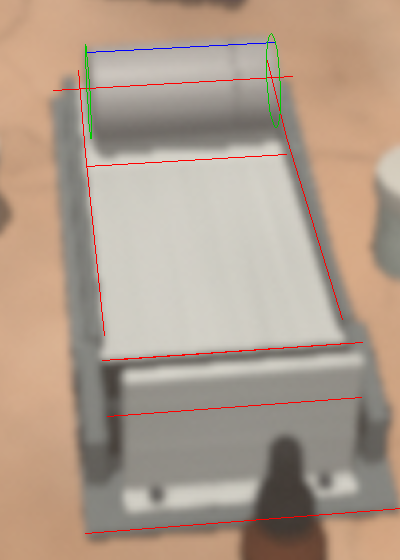

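Ramp fitted at (0.556, 0.227), yaw 94.1°, and the jar at ramp x ≈ -0.135, square and centred. To push, I turn the tool +72.5° so tool x points uphill and tool y lies across, with the fingers partly closed so two fingertips bear on the jar. I'll move away from the microscope first.

```bash
python3 -m creep '[-0.2,-1,0,0, -0.6,-2.4,0,1, -1,-4,0,2, -1.45,-5.6,0,3, -2.3,-6.5,0,4, -3.4,-7,0,5, -4.6,-7.6,0,6, -5.8,-8.3,0,7, -7.1,-9.3,0,8, -8.4,-10.3,0,9, -9.7,-11.2,0,10, -11,-12.2,0,11, -12.3,-13.1,0,12, -13.6,-14.1,0,13, -14.9,-15.1,0,14, -16.2,-16,0,14.5, -17.5,-17,0,14.5, -18.8,-17.9,0,14.5, -20,-18.8,0,14.5, -20.9,-19.4,0,14.5]' 77
```

```text
time: 2.57
eef_pos: [0.5539, 0.0609, 0.196]
tcp_rot: [0.682, 0.731, 0.0, 0.001]
contact_force: [0.4, 0.3, -0.1]
opening: 0.702
```

```bash
cat > st.py <<'E'
from h import *
p=np.load("ramp.npy"); s=ctrl.get_state()
c,sn=np.cos(p[2]),np.sin(p[2]); d=s["eef_pos"][:2]-p[:2]
A=R.from_quat(s["tcp_rot"]).as_matrix()
print("t",round(s["time"],2),"tcp in ramp",np.round([c*d[0]+sn*d[1],-sn*d[0]+c*d[1],s["eef_pos"][2]],4),"tool x yaw-ramp deg",np.degrees(np.arctan2(A[1,0],A[0,0])-p[2]).round(2),"tilt",A[:,2].round(3),"F",s["contact_force"].round(2))
E
cat > look.py <<'E'
import sys
from st import *
for n in["top","side"]:
    im=imaging.read_camera(n)
    x0,y0,w,h=(150,150,250,150) if n=="top" else (200,140,180,180)
    k=3 if n=="top" else 3.2
    cv2.imwrite(f"pics/{sys.argv[1]}_{n}.png",cv2.resize(im[y0:y0+h,x0:x0+w,::-1],None,fx=k,fy=k,interpolation=cv2.INTER_CUBIC))
E
python3 look.py a
```

```text
t 2.57 tcp in ramp [-0.1651  0.0135  0.196 ] tool x yaw-ramp deg -0.13 tilt [ 0.001 -0.001 -1.   ] F [ 0.41  0.26 -0.1 ]
```

View pics/a_top.png

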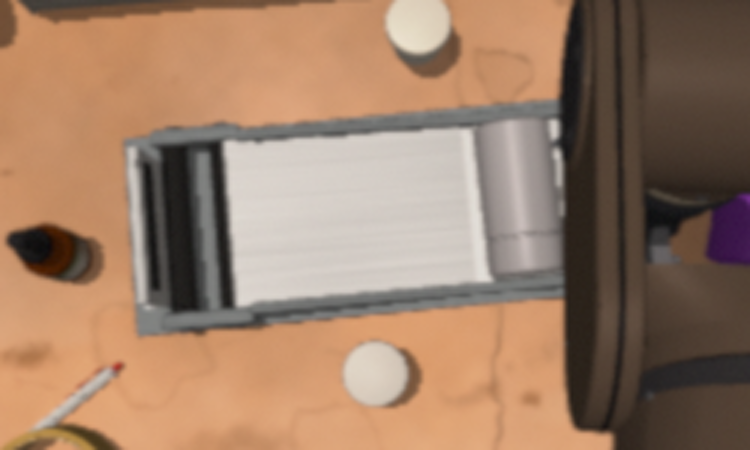

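View pics/a_side.png

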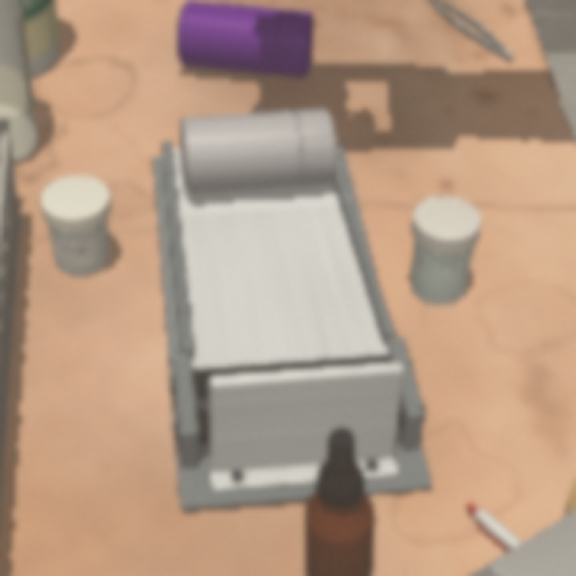

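Both pictures show nothing disturbed. The jar is untouched at top-crop (520,195), and the gripper is above and behind it. Now I back off 27 mm, centre, and go down behind the jar.

```bash
python3 -m creep '[-0.6,0.3,0,0, -1.1,0.54,0,0, -1.1,0.54,0.8,0, -1.1,0.54,1.8,0, -1.1,0.54,2.8,0, -1.1,0.54,3.8,0, -1.1,0.54,4.6,0, -1.1,0.54,5.2,0, -1.1,0.54,5.8,0, -1.1,0.54,6.2,0, -1.1,0.54,6.6,0, -1.1,0.54,6.8,0, -1.1,0.54,6.88,0, -1.1,0.54,6.88,0, -1.1,0.54,6.88,0]'; python3 look.py b
```

```text
time: 3.92
eef_pos: [0.5684, 0.0373, 0.0245]
tcp_rot: [0.681, 0.732, 0.0, 0.001]
contact_force: [0.4, 0.4, 0.7]
opening: 0.697
t 3.92 tcp in ramp [-0.1897  0.0008  0.0245] tool x yaw-ramp deg -0.0 tilt [ 0.001 -0.    -1.   ] F [0.37 0.4  0.7 ]
```

View pics/b_side.png

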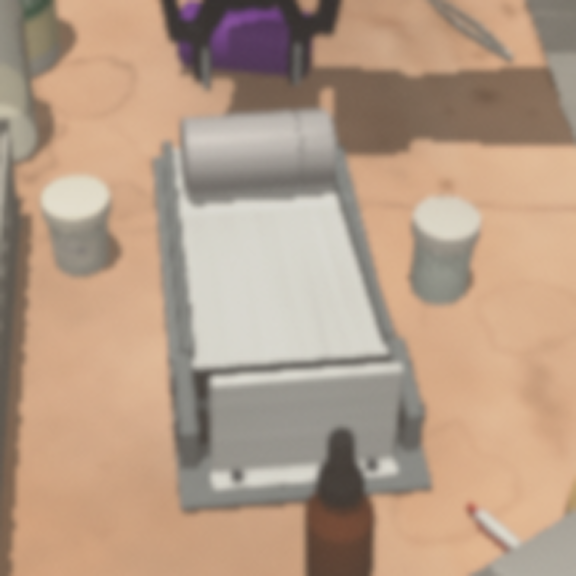

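View pics/b_top.png

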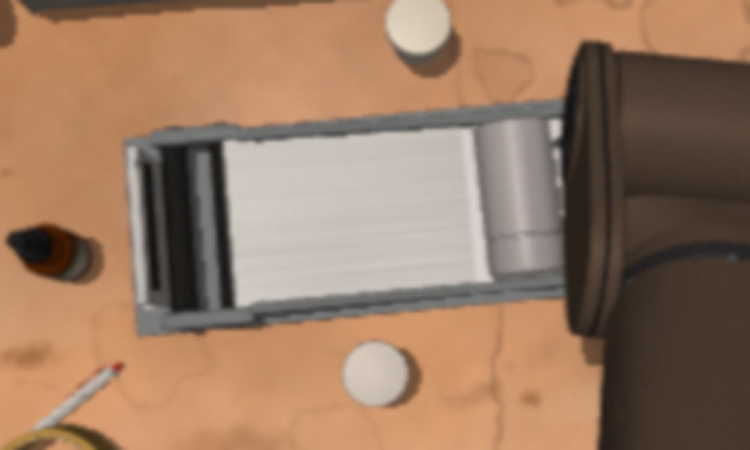

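Run:
```python
from st import *
from fit import W
for z in (.015,.0245,.035,.045):
  for y in(-.033,.033):
    print(z,y,((proj("side",W(p,(-.19+.011,y,z)))[0]-[200,140]+.5)*3.2).round(), ((proj("side",W(p,(-.19-.011,y,z)))[0]-[200,140]+.5)*3.2).round())
```

```text
t 4.02 tcp in ramp [-0.1897  0.0007  0.0247] tool x yaw-ramp deg -0.0 tilt [ 0.002 -0.    -1.   ] F [-0.48  0.59 -0.21]
0.015 -0.033 [209. 145.] [207. 128.]
0.015 0.033 [293. 140.] [290. 123.]
0.0245 -0.033 [208. 135.] [206. 118.]
0.0245 0.033 [293. 130.] [290. 114.]
0.035 -0.033 [208. 124.] [206. 107.]
0.035 0.033 [294. 119.] [290. 103.]
0.045 -0.033 [208. 113.] [206.  97.]
0.045 0.033 [294. 109.] [291.  92.]
```

Run:
```python
from st import *
im=imaging.read_camera("side")
cv2.imwrite("pics/b2.png",cv2.resize(im[80:210,230:330,::-1],None,fx=6,fy=6,interpolation=cv2.INTER_CUBIC)[:600])
im=imaging.read_camera("side")
cv2.imwrite("pics/b3.png",im[:,:,::-1])
```

```text
t 4.02 tcp in ramp [-0.1897  0.0007  0.0247] tool x yaw-ramp deg -0.0 tilt [ 0.002 -0.    -1.   ] F [-0.48  0.59 -0.21]
```

View pics/b2.png

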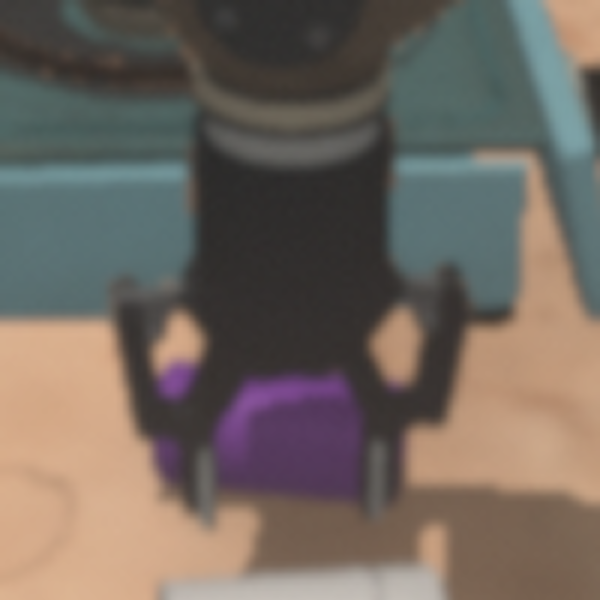

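View pics/b3.png

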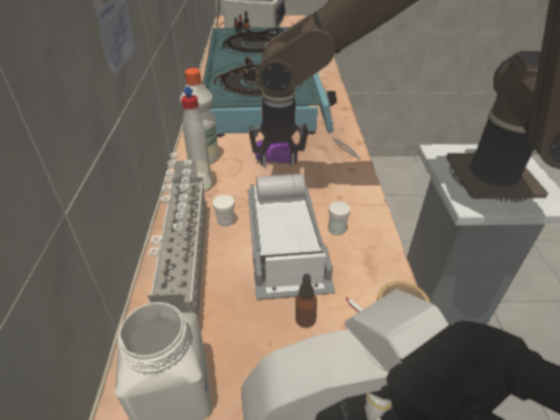

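Run:
```python
from st import *
from fit import W
print(s["qpos"])
f=lambda x,y,z:((proj("side",W(p,(x,y,z)))[0]-[230,80]+.5)*6).round()
for x in(-.152,-.19): 
  for y in (-.042,.042): print("body low",x,y,f(x,y,.0975))
for x in(-.179,-.19,-.201,-.22,-.25):
  print("tip",x,[f(x,-.032,z) for z in (.025,.034,.05,.07)])
print("purple",back("top",(402,212),.05),W(p,(-.19,0,0)))
```

```text
t 4.12 tcp in ramp [-0.1897  0.0009  0.0245] tool x yaw-ramp deg -0.01 tilt [ 0.001 -0.    -1.   ] F [-0.21  0.95 -0.24]
[-1.12612757e-01  2.59554392e-01  1.95264186e+00 -4.58226351e-06
  9.27942434e-01 -1.84341441e-01]
body low -0.152 -0.042 [189. 503.]
body low -0.152 0.042 [407. 492.]
body low -0.19 -0.042 [183. 449.]
body low -0.19 0.042 [394. 439.]
tip -0.179 [array([213., 612.]), array([213., 594.]), array([212., 562.]), array([211., 521.])]
tip -0.19 [array([211., 596.]), array([211., 579.]), array([210., 547.]), array([209., 506.])]
tip -0.201 [array([209., 581.]), array([209., 563.]), array([208., 531.]), array([207., 491.])]
tip -0.22 [array([206., 554.]), array([206., 537.]), array([205., 505.]), array([204., 465.])]
tip -0.25 [array([201., 514.]), array([200., 497.]), array([200., 466.]), array([199., 426.])]
purple [ 0.56930697 -0.07783294  0.05      ] [0.56916724 0.0370045  0.        ]
```

Run:
```python
from st import *
print(proj("side",[(.569,-.078,.04),(.569,-.078,.056),(.569,-.078,0)]))
print("side purple",back("side",(276,152),.04))
# robot base: cart / base column
print(proj("side",[(0,0,0),(0,0,.1),(0.1,0.1,0),(.15,.1,0)]))
```

```text
t 4.12 tcp in ramp [-0.1897  0.0009  0.0245] tool x yaw-ramp deg -0.01 tilt [ 0.001 -0.    -1.   ] F [-0.21  0.95 -0.24]
[[276.42335433 148.30219273]
 [276.43406822 143.1519033 ]
 [276.39743173 160.76347787]]
side purple [ 0.57058362 -0.05971993  0.04      ]
[[492.70647773 174.69435644]
 [506.55384208 141.85389732]
 [470.00078529 199.14319698]
 [449.78086156 199.43853529]]
```

The side view puts the fingertips at about image (264,167) and (293,166), roughly 14 px higher than the reported TCP predicts. A tip riding too high could roll over the jar. Before touching it I'll check: back off a little, go lower, then watch the force and the picture.

```bash
python3 -m creep '[-0.3,0,0,0, -0.5,0,0,0, -0.5,0,0.2,0, -0.5,0,0.4,0, -0.5,0,0.5,0, -0.5,0,0.5,0]'
python3 - <<'E'
from st import *
im=imaging.read_camera("side")
cv2.imwrite("pics/c2.png",cv2.resize(im[80:210,230:330,::-1],None,fx=6,fy=6,interpolation=cv2.INTER_CUBIC)[:600])
for u,v in ((305,187),(300,165),(270,170)): print(back("side",(u,v),0).round(3))
E
```

```text
time: 4.62
eef_pos: [0.5675, 0.0249, 0.0099]
tcp_rot: [0.681, 0.732, -0.001, -0.001]
contact_force: [-0.4, -0.0, 0.0]
opening: 0.696
t 4.62 tcp in ramp [-0.2019  0.0025  0.0099] tool x yaw-ramp deg -0.02 tilt [-0.003  0.    -1.   ] F [-0.38 -0.03  0.01]
[0.5   0.042 0.   ]
[ 0.506 -0.056  0.   ]
[ 0.587 -0.034  0.   ]
```

View pics/c2.png

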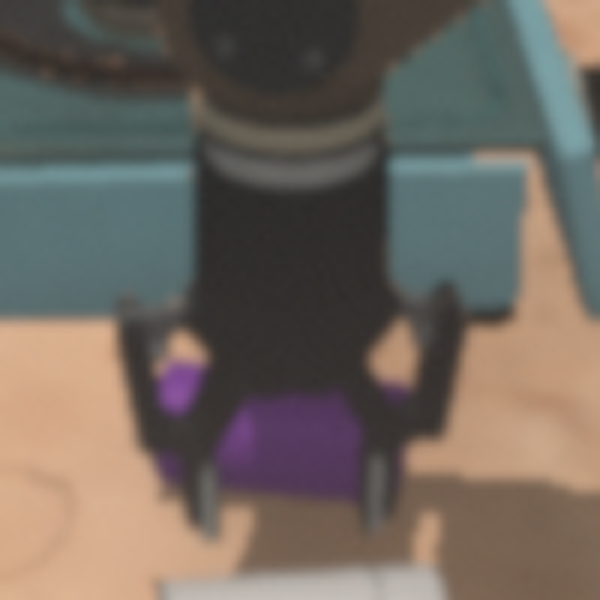

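```bash
python3 -m creep '[0,0,0.15,0, 0,0,0.3,0, 0,0,0.4,0, 0,0,0.4,0]'; python3 st.py
```

```text
time: 5.0
eef_pos: [0.568, 0.025, 0.0004]
tcp_rot: [0.681, 0.732, -0.0, -0.001]
contact_force: [0.7, 0.4, -0.8]
opening: 0.699
t 5.0 tcp in ramp [-0.2019  0.0021  0.0004] tool x yaw-ramp deg -0.0 tilt [-0.001  0.    -1.   ] F [ 0.69  0.36 -0.77]
```

```bash
python3 -m creep '[0,0,0.1,0, 0,0,0.2,0, 0,0,0.2,0]'; python3 -m creep '[0,0,0.1,0, 0,0,0.2,0, 0,0,0.2,0]'; python3 -m creep '[0,0,0.1,0, 0,0,0.2,0, 0,0,0.2,0]'
```

```text
time: 5.25
eef_pos: [0.5682, 0.0249, -0.0043]
tcp_rot: [0.681, 0.732, -0.0, -0.0]
contact_force: [-0.6, 0.8, -0.9]
opening: 0.7
time: 5.5
eef_pos: [0.5682, 0.0249, -0.0094]
tcp_rot: [0.681, 0.732, -0.0, -0.0]
contact_force: [0.2, -0.3, -0.3]
opening: 0.701
time: 5.75
eef_pos: [0.5681, 0.0249, -0.0144]
tcp_rot: [0.681, 0.732, -0.0, -0.0]
contact_force: [-0.1, 0.4, 0.3]
opening: 0.696
```

No touch at TCP z = -0.014, so the fingertips really are higher than the reading says. The picture was right. I'll continue in small steps.

```bash
python3 -m creep '[0,0,0.1,0, 0,0,0.2,0, 0,0,0.2,0]'; python3 -m creep '[0,0,0.1,0, 0,0,0.2,0, 0,0,0.2,0]'
python3 - <<'E'
from st import *
im=imaging.read_camera("side")
cv2.imwrite("pics/d2.png",cv2.resize(im[80:210,230:330,::-1],None,fx=6,fy=6,interpolation=cv2.INTER_CUBIC)[:600])
im=imaging.read_camera("top")
cv2.imwrite("pics/d_top.png",cv2.resize(im[150:300,250:450,::-1],None,fx=4,fy=4,interpolation=cv2.INTER_CUBIC)[:600])
E
```

```text
time: 6.0
eef_pos: [0.5681, 0.0249, -0.0194]
tcp_rot: [0.681, 0.732, -0.0, -0.0]
contact_force: [-0.7, 0.1, 0.4]
opening: 0.699
time: 6.25
eef_pos: [0.5681, 0.0249, -0.0244]
tcp_rot: [0.681, 0.732, -0.0, -0.0]
contact_force: [-0.5, 0.4, 0.3]
opening: 0.699
t 6.25 tcp in ramp [-0.202   0.0019 -0.0244] tool x yaw-ramp deg -0.01 tilt [-0.001  0.    -1.   ] F [-0.47  0.41  0.34]
```

View pics/d2.png

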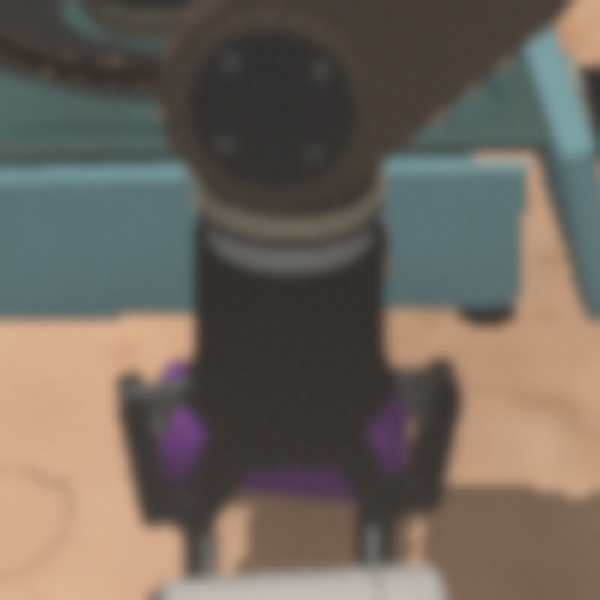

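View pics/d_top.png

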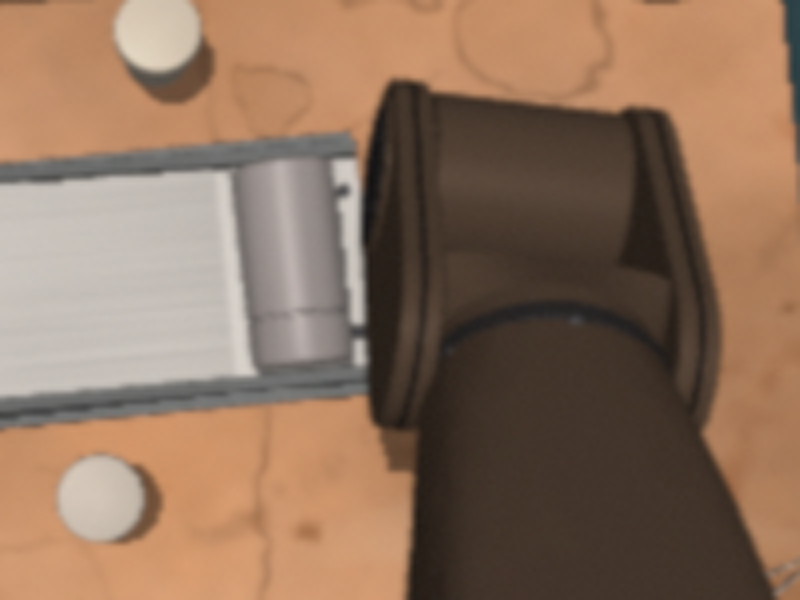

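Tips are now just hidden behind the jar's top edge (rows ~575 in the crop) and still no contact. I'll keep lowering to find the bench, which calibrates the tip height.

```bash
python3 -m creep '[0,0,0.1,0, 0,0,0.2,0, 0,0,0.2,0]'; python3 -m creep '[0,0,0.1,0, 0,0,0.2,0, 0,0,0.2,0]'
```

```text
time: 6.6
eef_pos: [0.5681, 0.0249, -0.0294]
tcp_rot: [0.681, 0.732, -0.0, -0.0]
contact_force: [0.3, -0.5, -0.3]
opening: 0.696
time: 6.85
eef_pos: [0.5681, 0.0249, -0.0344]
tcp_rot: [0.681, 0.732, -0.0, -0.0]
contact_force: [0.7, 0.4, -0.4]
opening: 0.698
```

```bash
python3 -m creep '[0,0,0.06,0, 0,0,0.12,0, 0,0,0.12,0]'; python3 -m creep '[0,0,0.06,0, 0,0,0.12,0, 0,0,0.12,0]'
```

```text
time: 7.1
eef_pos: [0.5684, 0.0249, -0.0371]
tcp_rot: [0.681, 0.732, -0.0, -0.0]
contact_force: [-0.4, -0.5, -0.2]
opening: 0.701
time: 7.35
eef_pos: [0.5684, 0.0249, -0.0401]
tcp_rot: [0.681, 0.732, -0.0, -0.0]
contact_force: [-0.3, 0.3, 0.3]
opening: 0.699
```

```bash
python3 -m creep '[0,0,0.06,0, 0,0,0.12,0, 0,0,0.12,0]'; python3 -m creep '[0,0,0.05,0, 0,0,0.08,0, 0,0,0.08,0]'
```

```text
time: 7.6
eef_pos: [0.5688, 0.0248, -0.0406]
tcp_rot: [0.681, 0.732, -0.001, -0.001]
contact_force: [-7.0, 0.2, 13.5]
opening: 0.701
time: 7.85
eef_pos: [0.5689, 0.0248, -0.0406]
tcp_rot: [0.681, 0.732, -0.001, -0.001]
contact_force: [-13.2, 0.7, 24.8]
opening: 0.7
```

Bench touched at TCP z = -0.0406 (24 N upward), so the real fingertips are 41 mm above the reported TCP at this opening, which agrees with the picture. All heights get that correction: I want the tips at z ≈ 0.027, so TCP z = -0.0136. I'll raise, then approach the jar slowly.

```bash
python3 -m creep '[0,0,-0.4,0, 0,0,-0.9,0, 0,0,-1.26,0, 0.2,0,-1.26,0, 0.4,0,-1.26,0, 0.5,0,-1.26,0, 0.6,0,-1.26,0, 0.65,0,-1.26,0, 0.7,0,-1.26,0, 0.7,0,-1.26,0]'; python3 look.py e
```

```text
time: 8.68
eef_pos: [0.567, 0.0426, -0.0138]
tcp_rot: [0.681, 0.732, -0.0, -0.0]
contact_force: [-0.4, -0.5, -0.8]
opening: 0.7
t 8.68 tcp in ramp [-0.1842  0.0018 -0.0138] tool x yaw-ramp deg 0.01 tilt [-0.001  0.    -1.   ] F [-0.37 -0.52 -0.84]
```

View pics/e_side.png

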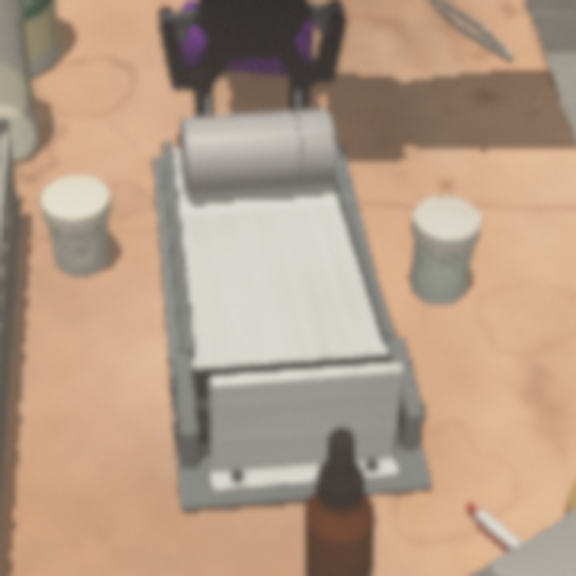

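Jar still at its start, fingers behind it. I'll approach and begin pushing at about 15 mm/s.

```bash
python3 -m creep '[0.05,0,0,0, 0.1,0,0,0, 0.15,0,0,0, 0.2,0,0,0, 0.25,0,0,0, 0.3,0,0,0, 0.35,0,0,0, 0.4,0,0,0, 0.45,0,0,0, 0.5,0,0,0, 0.55,0,0,0, 0.6,0,0,0, 0.65,0,0,0, 0.7,0,0,0, 0.75,0,0,0, 0.8,0,0,0, 0.85,0,0,0, 0.9,0,0,0, 0.95,0,0,0, 1,0,0,0]'; python3 look.py f
```

```text
time: 10.45
eef_pos: [0.5655, 0.0674, -0.0133]
tcp_rot: [0.681, 0.732, 0.0, 0.0]
contact_force: [-0.5, -0.7, -0.0]
opening: 0.7
t 10.45 tcp in ramp [-0.1595  0.0014 -0.0133] tool x yaw-ramp deg -0.01 tilt [ 0.  0. -1.] F [-0.5  -0.7  -0.02]
```

View pics/f_side.png

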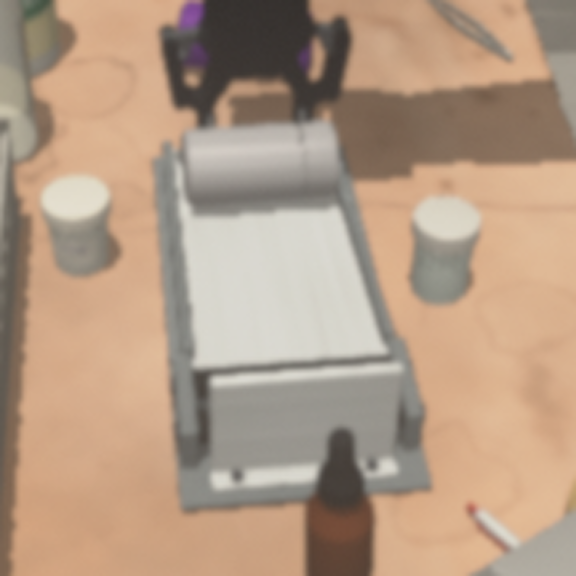

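View pics/f_top.png

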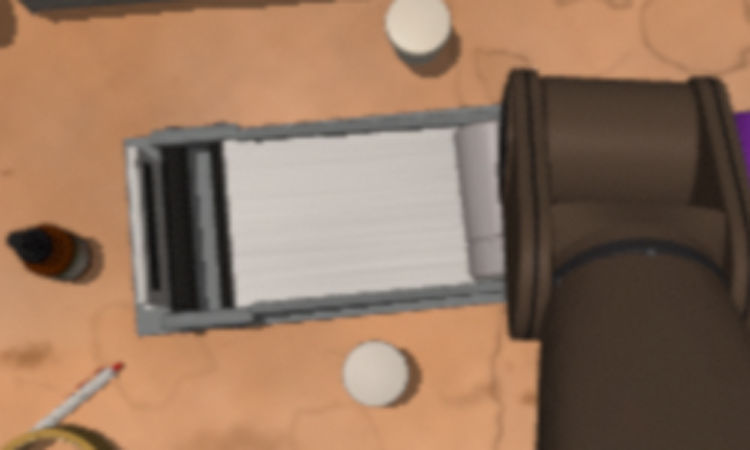

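The jar has moved about 16 mm and stays square (left edge at top-crop x 457–475, parallel to the foot line). The contact offset matches the 39 mm expected. Next I push on over the foot line and onto the slope, rising 0.14 per unit.

```bash
python3 -m creep '[0.08,0,0,0, 0.18,0,0,0, 0.28,0,0,0, 0.38,0,0,0, 0.5,0,0,0, 0.6,0,0,0, 0.7,0,0,0, 0.82,0,-0.017,0, 0.94,0,-0.034,0, 1.06,0,-0.05,0, 1.18,0,-0.067,0, 1.3,0,-0.084,0, 1.42,0,-0.1,0, 1.54,0,-0.118,0, 1.66,0,-0.135,0, 1.78,0,-0.152,0, 1.9,0,-0.169,0, 2,0,-0.183,0, 2.08,0,-0.194,0, 2.12,0,-0.2,0]'; python3 look.py g
```

```text
time: 12.22
eef_pos: [0.5617, 0.1205, -0.0083]
tcp_rot: [0.681, 0.732, 0.0, -0.0]
contact_force: [-0.6, -2.9, 1.6]
opening: 0.7
t 12.22 tcp in ramp [-0.1062  0.0015 -0.0083] tool x yaw-ramp deg -0.0 tilt [-0.  0. -1.] F [-0.61 -2.89  1.61]
```

View pics/g_side.png

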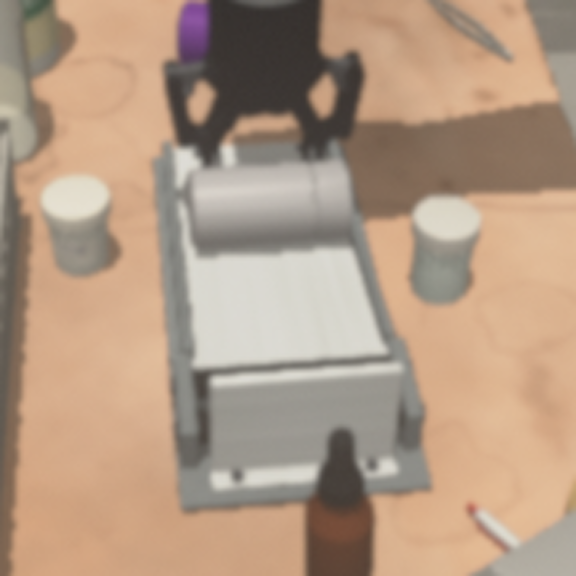

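View pics/g_top.png

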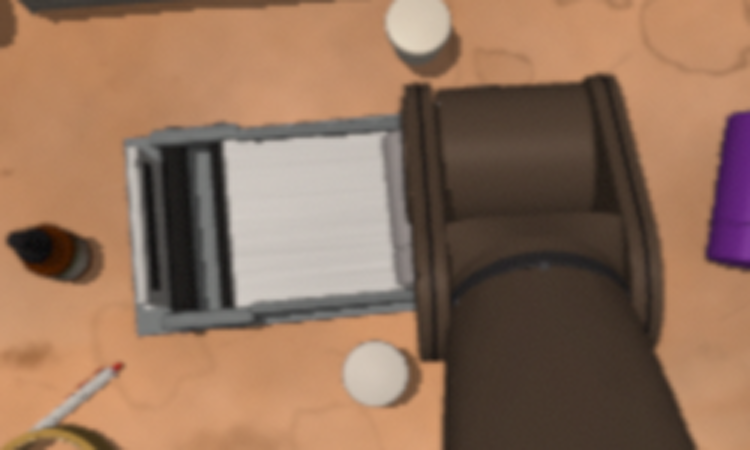

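The jar is on the slope, square to the ramp, with a steady push of about 2.9 N. I'll continue up.

```bash
python3 -m creep '[0.08,0,-0.011,0, 0.2,0,-0.028,0, 0.33,0,-0.046,0, 0.46,0,-0.065,0, 0.6,0,-0.084,0, 0.74,0,-0.104,0, 0.88,0,-0.124,0, 1.02,0,-0.143,0, 1.16,0,-0.163,0, 1.3,0,-0.183,0, 1.44,0,-0.202,0, 1.58,0,-0.222,0, 1.72,0,-0.242,0, 1.86,0,-0.261,0, 2,0,-0.281,0, 2.14,0,-0.3,0, 2.28,0,-0.32,0, 2.4,0,-0.337,0, 2.5,0,-0.351,0, 2.55,0,-0.358,0]'; python3 look.py i
```

```text
time: 13.98
eef_pos: [0.5571, 0.1842, 0.0007]
tcp_rot: [0.681, 0.732, 0.0, -0.0]
contact_force: [-0.3, -1.8, 1.9]
opening: 0.696
t 13.98 tcp in ramp [-0.0424  0.0015  0.0007] tool x yaw-ramp deg 0.0 tilt [ 0.  0. -1.] F [-0.26 -1.84  1.87]
```

View pics/i_side.png

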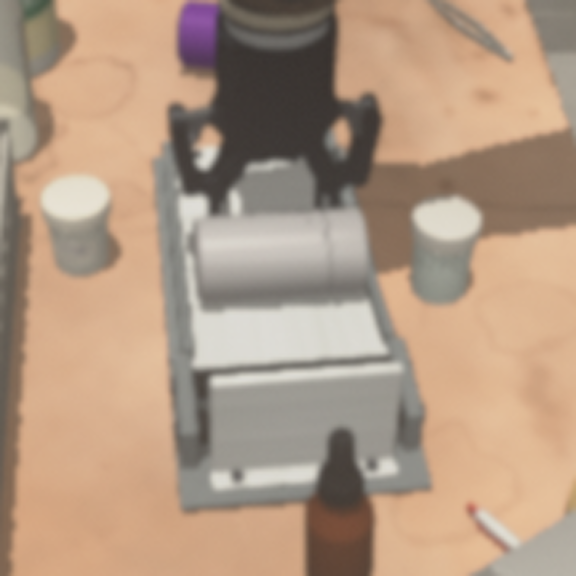

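Midway up and still square. Next push.

```bash
python3 -m creep '[0.08,0,-0.011,0, 0.2,0,-0.028,0, 0.33,0,-0.046,0, 0.46,0,-0.065,0, 0.6,0,-0.084,0, 0.74,0,-0.104,0, 0.88,0,-0.124,0, 1.02,0,-0.143,0, 1.16,0,-0.163,0, 1.3,0,-0.183,0, 1.44,0,-0.202,0, 1.58,0,-0.222,0, 1.72,0,-0.242,0, 1.86,0,-0.261,0, 2,0,-0.281,0, 2.14,0,-0.3,0, 2.26,0,-0.318,0, 2.35,0,-0.33,0, 2.42,0,-0.34,0, 2.45,0,-0.344,0]'; python3 look.py j
```

```text
time: 15.75
eef_pos: [0.5528, 0.2451, 0.0093]
tcp_rot: [0.681, 0.732, 0.0, -0.0]
contact_force: [-0.7, -2.6, 1.6]
opening: 0.699
t 15.75 tcp in ramp [0.0187 0.0014 0.0093] tool x yaw-ramp deg -0.0 tilt [ 0.  0. -1.] F [-0.69 -2.61  1.56]
```

View pics/j_side.png

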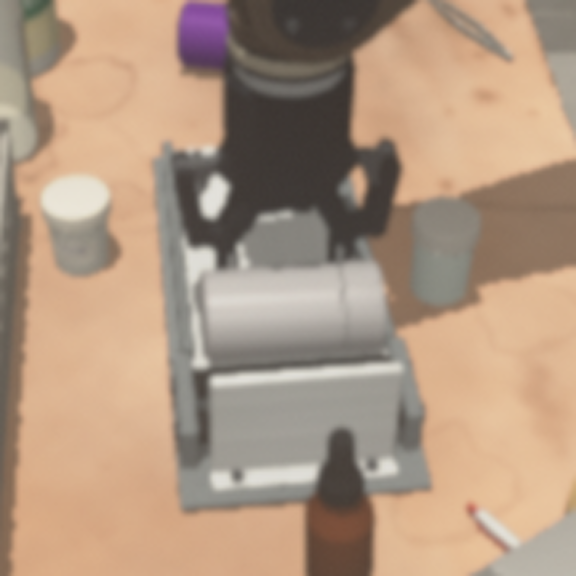

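The jar is close below the crest at about ramp x 0.059. I'll push it slowly over the first roller and stop short, so it sinks in by itself.

```bash
python3 -m creep '[0.05,0,-0.007,0, 0.12,0,-0.017,0, 0.19,0,-0.027,0, 0.26,0,-0.037,0, 0.33,0,-0.046,0, 0.4,0,-0.056,0, 0.47,0,-0.066,0, 0.54,0,-0.076,0, 0.61,0,-0.084,0, 0.68,0,-0.084,0, 0.75,0,-0.084,0, 0.82,0,-0.084,0, 0.89,0,-0.084,0, 0.96,0,-0.084,0, 1.03,0,-0.084,0, 1.1,0,-0.084,0, 1.16,0,-0.084,0, 1.2,0,-0.084,0, 1.2,0,-0.084,0, 1.2,0,-0.084,0]'; python3 look.py k
```

```text
time: 17.52
eef_pos: [0.5506, 0.2748, 0.0113]
tcp_rot: [0.681, 0.732, -0.0, -0.0]
contact_force: [-0.5, -0.6, -0.5]
opening: 0.698
t 17.52 tcp in ramp [0.0485 0.0014 0.0113] tool x yaw-ramp deg -0.01 tilt [-0. -0. -1.] F [-0.46 -0.58 -0.55]
```

View pics/k_side.png

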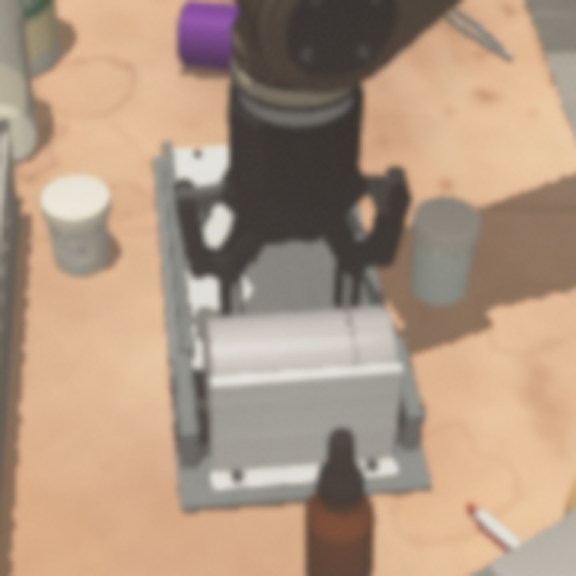

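View pics/k_top.png

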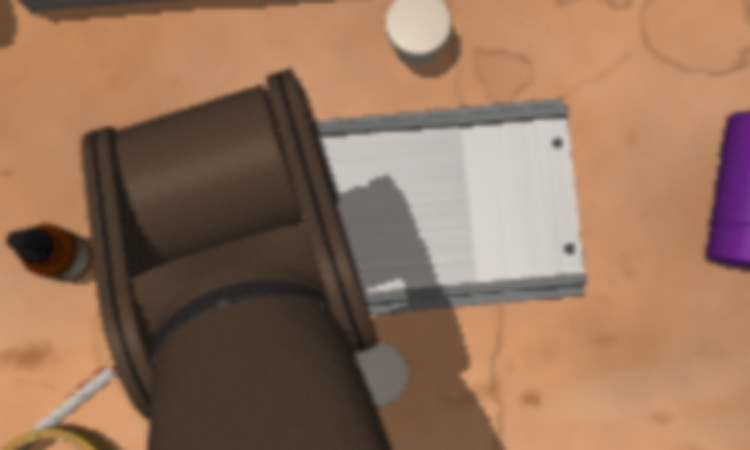

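The push force is gone and the jar lies behind the stop plate, with a clear gap to the fingers. I'll back off, rise and clear the view.

```bash
python3 -m creep '[-0.3,0,0,0, -0.8,0,0,0, -1.2,0,-0.3,0, -1.3,0,-1,0, -1.4,0,-2,0, -1.6,0,-3,0, -2,0,-4,0, -3,0,-5,0, -4,0,-6,0, -5,0,-6.5,0, -6.2,0,-6.5,0, -7.4,0,-6.5,0, -8.4,0,-6.5,0, -9.2,0,-6.5,0, -9.6,0,-6.5,0, -9.8,0,-6.5,0, -9.8,0,-6.5,0, -9.8,0,-6.5,0]'; python3 look.py m
python3 - <<'E'
from h import *
from fit import W
p=np.load("ramp.npy")
for n in["top","side"]:
    imaging.read_camera(n)
    for t in["jar","pot","oil_bottle","cup"]:
        print(n,t,[(round(d["p"],2),np.round(d["uv"]).tolist(),[round(float(v),1) for v in np.ravel(cv2.minAreaRect(np.argwhere(d["mask"])[:,::-1].astype(np.float32))[0])]) for d in imaging.silhouettes(n,t)])
    im=cv2.resize(imaging.read_camera(n)[:,:,::-1].copy(),None,fx=4,fy=4,interpolation=cv2.INTER_CUBIC)
    for x,zz,col in((.096,.0625,(0,200,0)),):
        for y in(-.055,.055):
            pts=proj(n,[W(p,(x+.028*np.cos(t),y,zz+.028*np.sin(t))) for t in np.linspace(0,6.28,25)])
            cv2.polylines(im,[((pts+.5)*4).astype(np.int32)],True,col,1)
        for q in((x,zz+.028),(x-.028,zz),(x+.028,zz)):
            pts=proj(n,[W(p,(q[0],y,q[1])) for y in(-.055,.055)]); cv2.polylines(im,[((pts+.5)*4).astype(np.int32)],False,col,1)
    x0,y0=(180,180) if n=="top" else (235,195)
    cv2.imwrite(f"pics/fin_{n}.png",im[y0*4:y0*4+380,x0*4:x0*4+400])
E
```

```text
time: 19.12
eef_pos: [0.568, 0.0306, 0.1739]
tcp_rot: [0.681, 0.732, 0.0, -0.0]
contact_force: [-0.3, 0.5, 0.3]
opening: 0.696
t 19.12 tcp in ramp [-0.1963  0.0016  0.1739] tool x yaw-ramp deg -0.02 tilt [-0.  0. -1.] F [-0.31  0.52  0.33]
top jar [(0.98, [216.0, 226.0], [215.1, 224.3]), (0.73, [408.0, 210.0], [406.2, 215.8]), (0.67, [280.0, 219.0], [267.1, 221.0])]
top pot [(0.93, [274.0, 272.0], [275.2, 273.9]), (0.25, [287.0, 158.0], [290.0, 159.5])]
top oil_bottle [(0.74, [166.0, 233.0], [166.5, 234.0])]
top cup []
side jar [(0.66, [275.0, 152.0], [275.9, 151.1])]
side pot [(0.73, [342.0, 218.0], [338.5, 218.5]), (0.26, [284.0, 236.0], [290.0, 239.4])]
side oil_bottle [(0.9, [307.0, 304.0], [305.5, 301.0])]
side cup [(0.6, [226.0, 208.0], [223.0, 210.5])]
```

View pics/fin_top.png

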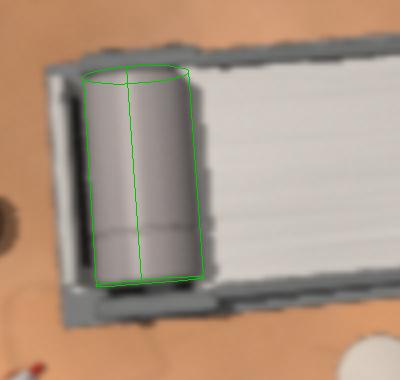

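View pics/fin_side.png

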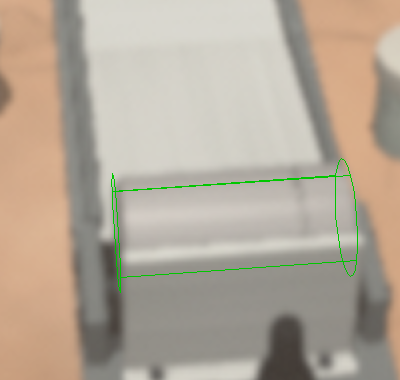

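View pics/m_top.png

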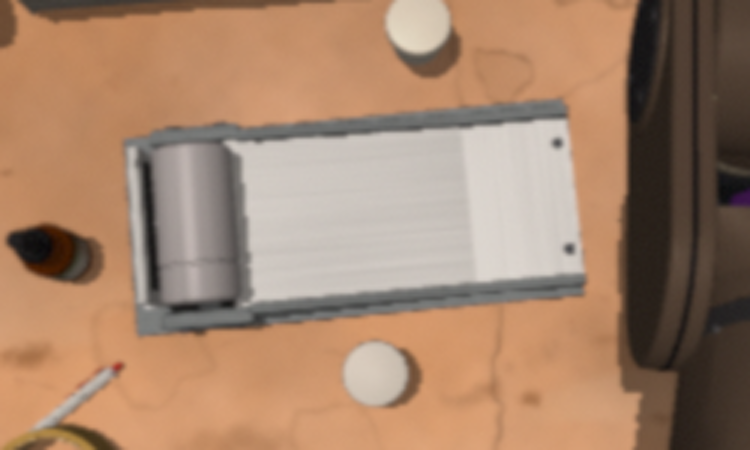

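Predicted seated outline and the jar coincide in the top view: sides at x ≈ 85–200, ends within about 1–2 mm, square to the ramp. Pot, cup and bottle are at their first pixel positions. Handing in.

```bash
python3 -c "
from plant import ctrl
s=ctrl.get_state(); print(s['time'],s['contact_force'],s['dq'].round(3)); print(ctrl.sign_off())"
```

```text
19.8167 [-0.01952218  0.54385099  0.18481575] [-0.    -0.002 -0.001 -0.     0.     0.   ]
the job is handed in; nothing more can be done
None
```

I pushed the steel jar up the ramp with two fingertips at about 40 mm/s, and it dropped into its seat between the rollers. I then backed the arm away and handed in at 19.8 s; no verdict was reported.

**Last checks:**
- **Jar:** in the top picture it matches the predicted seated outline within about 2 mm and is square to the ramp. The side network did not find it behind the stop plate. In the side picture it lies behind the plate where predicted, but only its upper part shows, so its height was not measured separately.
- **Bystanders:** the pot and dropper bottle are within a few pixels of their first positions in both cameras. The cup is too in the side view. In the last top view the network missed it, but it shows in its old place.
- **Robot:** it was clear of everything, with a force reading of about 0.5 N, which is within the noise.

**Disagreement found:** the reported tool position did not match the side camera. I lowered the fingers until they touched the bench behind the ramp (about 25 N), at a reported tool height of -41 mm. That means the real fingertips sat about 41 mm above the reported tool point at the opening I used. I corrected for this before touching the jar.

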